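Turn the flux bottle over to mix it, stand it under the ring light, start the rest timer

ROBOT

A 6-joint arm with a two-finger parallel gripper is mounted at the origin on the work surface. World frame = base frame: x ahead of the robot, y to its left, z up, the work surface at z = 0. Lengths are in m, angles in degrees, forces in N, time in s.
With the tool pointing down it reaches from about 0.35 to 0.95 m from the base axis. Payload 17.4 kg.
Tool frame: the origin (TCP) lies on the mounting face of the last link; the fingertips stand 186 mm ahead of it and the grasp point (between the pads) lies 167 mm ahead of it; z points along the fingers, y is the line along which they close (so a half turn about z gives the same grasp; the last joint's range is limited). The gripper opens to 93 mm and grips with 3 to 60 N. Pads are 15 mm wide; open, the fingers measure 128 mm over their backs; the gripper's body (75 mm by 188 mm) begins 65 mm behind the grasp point.
Start: joints at [-77.796, 6.646, 82.598, -0, 90.757, -2.166], TCP at [0.168, -0.654, 0.405] pointing down, gripper open.
Joint ranges: [-162.19, 162.19], [-47.58, 125.68], [4.15, 143.07], [-65.23, 245.23], [0.69, 171.88], [-170.13, 170.13]. Speed limits (degrees/s): [108.29, 108.29, 127.2, 180, 180, 180].

INTERFACE

Orientations are given as [roll, pitch, yaw] about the fixed x, y, z axes, in that order (R = Rz(yaw) Ry(pitch) Rx(roll)).
In Python, from bench import env gives the robot as it stands. The module is installed in compiled form; this text tells all that it offers.
- The arm moves only by the tool move_arm, never from a script. Its argument "steps" is a list of rows, each a list of 7 numbers: the shift along the tool's x, y, z in mm, then the turn, a rotation vector about the tool's x, y, z in rad, then the closure, from 0 (fully open) to 1 (shut). A call has 1 to 12 rows; each row is the pose to reach, as a shift and turn from the pose commanded when the call began, along the tool's axes at that moment; what a row does not reach only later rows make up. A row lasts 1/10 s, in which the tool goes at most 50 mm and 8.59 degrees, less where a joint would pass 70% of its speed; a pose out of reach is approached as far as the arm can. A call with a gripper value outside its range is refused whole. The fingers move at their own pace and stop on an object; "squeeze" is the grip in N (left out, the last holds). Time passes only in rows, so rows that repeat a pose let the fingers close. It gives the time, the measured TCP pose, the force, the opening and the grip force at its end, in the units of the state.
- env.read_state(): the state, without advancing time (a new reading comes with each control period).
- env.snapshot(name): name is "scene" or "top" or "wrist"; returns a dict with "image" (400x640x3 uint8, red, green, blue), "range_z" (400x640 float32, m along the optical axis (not along the pixel's ray), 0 where there is no reading), "fx", "fy", "cx", "cy" (pixels), "dist" ([k1, k2, p1, p2, k3] as OpenCV has them; the pictures are not rectified), "world_from_camera" (4x4, takes a point from camera to world coordinates). Camera axes: x right, y down, z forward; pixel columns grow to the right and rows downward; lengths in m; the calibration is good to about 2 mm. A picture is of the moment at which its call begins.
- env.sign_off(): hands the job in; it is judged then, once.
The state is a dict: "t": time; "q": joint angles; "qvel": joint speeds; "joint_efforts": joint torques, N m; "position": TCP position; "eef_rot": TCP orientation; "contact_force": force on the tool from outside, world axes, zero at the start; "moment": the same for the moment, N m; "width": finger opening in m; "finger_force": force on a finger pad.
Only numpy, scipy, OpenCV 4.12 (cv2) and the standard library are available. Lean on these libraries where they do the work, as an engineer would, in place of code of your own. Each camera call takes 0.05 s, during which the arm holds its last target. There are 200 camera calls.

TASK

The flux has settled: lift the closed shouldered bottle with the narrow cap off the mat, turn it upside down in the air so that its cap points steeply down (it need not be dead vertical), and hold it like that for about two seconds. Then turn it back, set it down gently without dropping it, upright inside the low steel collar under the ring light, let go of it, and after that press the timer button on the same base fully down and release it. Leave the squat jar and the straight-sided container where they stand.

Things in the scene. Friction and masses are not known exactly. Their poses are not given: they have to be found in the camera images.
- bottle: closed white flux bottle, 105 mm tall, 0.12-0.26 kg, loose and upright on the mat: straight, 46 mm diameter, to 68 mm up, cone shoulder to a 24 mm neck at 80 mm, black cap 28 mm diameter from 85 to 105 mm. Origin: centre of the underside, z up through the cap; round, yaw means nothing. Stands in one row along y with the jar and the straight container, centres 100 mm or more apart, in any order
- jar: squat jar, 62 mm in diameter, 56 mm tall, white with a wide black lid; loose, leave it alone (do not shift it 30 mm or tip it over). Origin: centre of its underside, z up
- can: straight-sided container without shoulders, 43 mm in diameter, 90 mm tall, white with a black lid of the same width; loose, leave it alone (do not shift it 30 mm or tip it over). Origin: centre of its underside, z up
- seat (a point): centre of the floor inside the low steel collar, where the bottle must stand; 8 mm above the mat, on the fixed grey base plate. Collar: round wall, 56 mm inner, 64 mm outer diameter, 10 mm tall above this floor. z up; x points from the collar to the end with the ring light's post, y to the side with the timer button; base yaw within 0.35 rad
- ring_light (a point): centre of the open white ring light, level, 290 mm above the mat, 30 mm in seat x beyond the seat: tube 22 mm thick, 122 mm outer, 78 mm inner diameter, on an upright post of 12 mm diameter at seat x = 100 mm, y = -25 mm. Fixed. It overhangs the collar: a gripper pointing straight down there hits it; come in under it from the seat's -x side, tilted
- start_top (a point): centre of the top of the round grey timer button, 28 mm diameter, in a low black housing on the same base, at seat x = -30 mm, y = 150 mm; clear of the ring light, open above. z up: press straight down
- start (a joint): travel of the timer button: 0 as it stands, 0.006 m fully down; a spring brings it back; about 4 N holds it fully down
Mind the look-alikes: they are no part of the job. Leave any orange look-alike of the bottle alone.

How it is judged (in metres and radians):
On the way, in this order (a step that is already met when the one before it is completed fails the run):
1. the bottle is held upside down in the air, its cap at least 30 degrees below level, for a second (angle between bottle's own z axis and vertical above 2.1 rad and height (world z) of bottle above 0.15 m), for 1 s.
2. the bottle stands upright inside the collar, released and at rest, and the button is up (horizontal distance between bottle and seat below 0.007 m and z of bottle in the frame of seat below 0.004 m and angle between bottle's own z axis and vertical below 0.06 rad and linear speed of bottle below 0.02 m/s and contact force between the fingers and bottle below 0.2 N and value of joint start below 0.002 m), for 0.2 s.
3. the timer button is pressed fully down (value of joint start above 0.0048 m), for 0.04 s.
At the end, for the whole second after the job is handed in: the bottle stands upright (within 3.4 degrees) on the floor of the collar (centre within 7 mm of the seat, at most 4 mm above it), released and at rest, and the timer button is up again (less than 2 mm down); the jar and the straight container have not been shifted by 30 mm or tipped (all of step 2); the robot touches nothing.
It fails at once if the squat jar is shifted by 30 mm or tipped (distance of jar from where it was at the start of the episode above 0.03 m or angle between jar's own z axis and vertical above 0.5 rad).
It fails at once if the straight container is shifted by 30 mm or tipped (distance of can from where it was at the start of the episode above 0.03 m or angle between can's own z axis and vertical above 0.5 rad).
It fails at once if the bottle is set down hard: more than 40 N on the base or its collar (contact force between bottle and station above 40 N).
It fails at once if the bottle is dropped or thrown: out of the fingers it moves faster than 0.4 m/s (a fall of about 8 mm) (contact force between the fingers and bottle below 0.2 N and linear speed of bottle above 0.4 m/s).
It also fails if it takes over 72 s, if anything falls off the work surface, if the arm or the gripper's body presses on something with over 40 N, if the wrist force passes 120 N, or if a joint passes its speed limit or range.

## Working session

There is one attempt and no reset: what is moved stays moved. The work goes in short steps, Python scripts to look and compute and a tool call to move; the robot and the scene stay as the last step left them, time stands still between calls to the robot, and variables do not carry over. Pictures are saved under pics/ and viewed, at most 10 in all, crops included, and the job is handed in when it is done.

Besides the shell and the picture viewer there is one more tool, called as a command line: name --pt "numbers of a row" for each row, then --argument value for the rest. move_arm: Moves the arm, as the interface text tells. Its arguments: {"type":"object","properties":{"steps":{"type":"array"},"squeeze":{"type":"number"}},"required":["steps"]}

```bash
mkdir -p pics; cat > h.py <<'E'
import numpy as np, cv2
from bench import env
from scipy.spatial.transform import Rotation as R
def snap(n,save=None):
    s=env.snapshot(n)
    if save: cv2.imwrite('pics/%s.png'%save,s['image'][:,:,::-1])
    np.savez('/tmp/%s.npz'%(save or n),**{k:np.array(v) for k,v in s.items()})
    return s
def rays(s,uv):
    K=np.array([[s['fx'],0,s['cx']],[0,s['fy'],s['cy']],[0,0,1.]])
    p=cv2.undistortPoints(np.array(uv,float).reshape(-1,1,2),K,np.array(s['dist'],float)).reshape(-1,2)
    T=np.array(s['world_from_camera'])
    return T[:3,3],np.c_[p,np.ones(len(p))]@T[:3,:3].T
def plane(s,uv,z):
    o,d=rays(s,uv); return o+d*((z-o[2])/d[:,2])[:,None]
def cloud(s):
    v,u=np.mgrid[0:400,0:640]; o,d=rays(s,np.c_[u.ravel(),v.ravel()])
    return (o+d*np.array(s['range_z']).reshape(-1,1)).reshape(400,640,3)
E
python3 - <<'E'
from h import *
st=env.read_state();print(st)
a=snap('scene','scene0');b=snap('top','top0')
for s in(a,b):print(s['fx'],s['cx'],s['cy'],s['dist'],np.round(s['world_from_camera'],3))
cv2.imwrite('pics/both0.png',cv2.resize(np.vstack([a['image'],b['image']])[:,:,::-1],(480,600)))
E
```

```text
{'t': 0.0, 'q': array([-7.77971900e+01,  6.67336614e+00,  8.26344586e+01,  6.31060862e-05,
        9.07558829e+01, -2.16500992e+00]), 'qvel': array([-0.05082954, -0.05794171,  0.00233721, -0.06188626,  0.01733823,
        0.00186755]), 'joint_efforts': array([-2.19502181e-03, -7.21270466e+01, -6.22603726e+01,  7.78218848e-02,
        2.38007354e-02, -7.80734990e-05]), 'position': array([ 0.16750124, -0.65389943,  0.40402794]), 'eef_rot': array([-1.79936340e+02, -2.46977451e-03,  1.43678194e+01]), 'contact_force': array([ 0.38258291, -0.34550538, -0.20128237]), 'moment': array([ 0.0449967 , -0.01702795,  0.01631316]), 'finger_force': 0.0, 'width': 0.09271998912237323}
480.7028174971953 319.97049716949203 202.7215272786271 [-0.11708109  0.          0.          0.          0.        ] [[ 0.073  0.632 -0.771  1.49 ]
 [ 0.997 -0.034  0.067 -0.093]
 [ 0.016 -0.774 -0.633  0.96 ]
 [ 0.     0.     0.     1.   ]]
380.2358108763332 311.2180213508452 194.18659293511487 [-0.03331777  0.          0.          0.          0.        ] [[-0.022 -0.997  0.073  0.453]
 [-0.999  0.024  0.028 -0.032]
 [-0.03  -0.073 -0.997  1.104]
 [ 0.     0.     0.     1.   ]]
```

View pics/scene0.png

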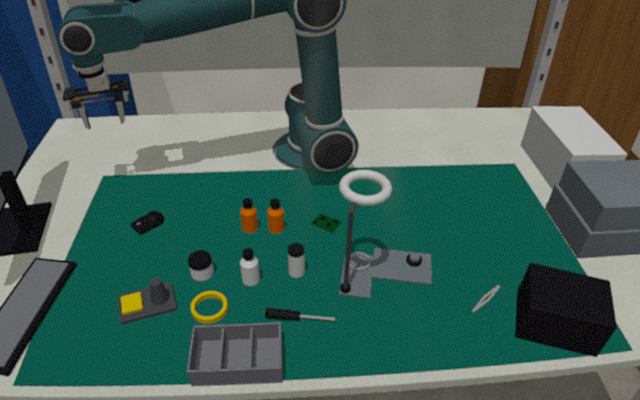

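View pics/top0.png

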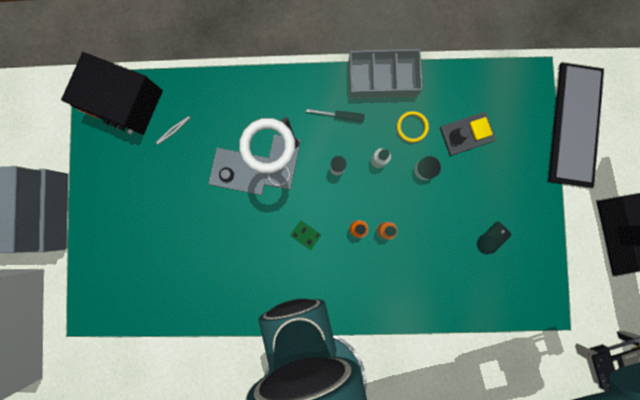

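In the scene view the white candidates are the jar (201,265; squat, wide lid), the middle one (250,267; shoulders and a narrow cap) and the can (297,260; lid as wide as the body). The orange look-alikes are at (249,216) and (276,217). The middle one fits the description. The base has its button at (414,260), the collar at about (360,260) and the ring light at (365,187). Next I'll enlarge a crop and measure.

```bash
python3 - <<'E'
from h import *
a=dict(np.load('/tmp/scene0.npz'));b=dict(np.load('/tmp/top0.npz'))
c=cv2.resize(a['image'][230:305,170:450,::-1],None,fx=2.8,fy=2.8,interpolation=cv2.INTER_CUBIC)
d=cv2.resize(b['image'][105:205,195:455,::-1],(c.shape[1],int(c.shape[1]/2.6)),interpolation=cv2.INTER_CUBIC)
cv2.imwrite('pics/crop1.png',np.vstack([c,d]))
for nm,s,px in(('scene',a,[(250,254),(250,270),(297,248),(201,257),(414,260),(249,203)]),('top',b,[(381,156),(338,163),(428,166),(226,174),(276,173)])):
  C=cloud(s)
  for u,v in px: print(nm,u,v,np.round(C[v,u],3))
# objects above mat from cloud, cap region slices
for nm,s in(('scene',a),('top',b)):
  C=cloud(s);m=(C[...,2]>.03)&(C[...,2]<.13)&(C[...,0]>.5)&(C[...,0]<.66)&(abs(C[...,1]+.15)<.25)
  n,l,stt,ce=cv2.connectedComponentsWithStats(m.astype(np.uint8))
  for i in range(1,n):
    if stt[i,4]>40:
      P=C[l==i];print(nm,ce[i].round(),stt[i,4],P.min(0).round(3),P.max(0).round(3))
E
```

```text
scene 250 254 [ 0.64  -0.192  0.105]
scene 250 270 [ 0.652 -0.195  0.06 ]
scene 297 248 [ 0.608 -0.074  0.088]
scene 201 257 [ 0.595 -0.326  0.055]
scene 414 260 [0.611 0.24  0.027]
scene 249 203 [ 0.437 -0.203  0.103]
top 381 156 [ 0.623 -0.19   0.105]
top 338 163 [ 0.609 -0.077  0.094]
top 428 166 [ 0.6   -0.326  0.057]
top 226 174 [0.596 0.242 0.03 ]
top 276 173 [0.598 0.101 0.007]
scene [296. 256.] 389 [ 0.586 -0.097  0.03 ] [ 0.633 -0.057  0.094]
scene [249. 264.] 448 [ 0.613 -0.221  0.03 ] [ 0.654 -0.175  0.108]
scene [200. 261.] 443 [ 0.565 -0.36   0.03 ] [ 0.634 -0.301  0.06 ]
top [381. 157.] 258 [ 0.606 -0.221  0.03 ] [ 0.651 -0.176  0.111]
top [338. 164.] 231 [ 0.587 -0.098  0.039] [ 0.629 -0.058  0.096]
top [428. 167.] 436 [ 0.567 -0.36   0.031] [ 0.628 -0.298  0.062]
```

View pics/crop1.png

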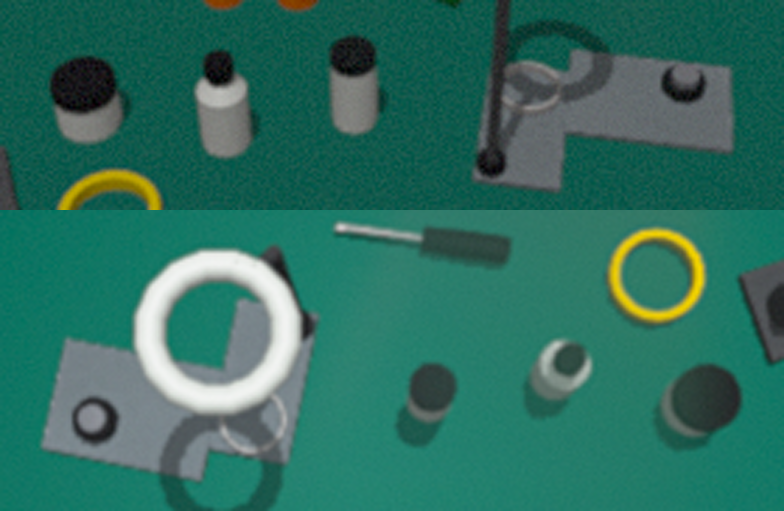

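The crop shows the shouldered bottle with the narrow cap between the jar and the can, at scene (250,267) and top (381,157). That confirms the target. Now the seat frame.

```bash
python3 - <<'E'
from h import *
a=dict(np.load('/tmp/scene0.npz'));b=dict(np.load('/tmp/top0.npz'))
for nm,s in(('scene',a),('top',b)):
  C=cloud(s);I=s['image'].astype(int)
  reg=(C[...,0]>.45)&(C[...,0]<.85)&(C[...,1]>-.05)&(C[...,1]<.35)
  m=reg&(C[...,2]>.26)&(C[...,2]<.33)&(I.min(2)>110)
  (u,v),ax,an=cv2.fitEllipse(cv2.findContours(m.astype(np.uint8),0,2)[0][0] if 0 else max(cv2.findContours(m.astype(np.uint8),cv2.RETR_EXTERNAL,cv2.CHAIN_APPROX_NONE)[0],key=len))
  print(nm,'ring',(u,v),ax,plane(s,[(u,v)],.29).round(4),C[m].min(0).round(3),C[m].max(0).round(3))
  m=reg&(C[...,2]>.019)&(C[...,2]<.04)
  n,l,stt,ce=cv2.connectedComponentsWithStats(m.astype(np.uint8))
  for i in range(1,n):
    if stt[i,4]>15: P=C[l==i];print(' lowobj',ce[i].round(),stt[i,4],P.min(0).round(3),P.max(0).round(3),np.median(P,0).round(3))
  # base plate by height 4..12mm and grey
  hsv=cv2.cvtColor(s['image'],cv2.COLOR_RGB2HSV)
  m=reg&(C[...,2]<.05)&(hsv[...,1]<70)&(hsv[...,2]>60)
  m=cv2.morphologyEx(m.astype(np.uint8),cv2.MORPH_CLOSE,np.ones((3,3)))
  c=max(cv2.findContours(m,cv2.RETR_EXTERNAL,cv2.CHAIN_APPROX_NONE)[0],key=len)
  ap=cv2.approxPolyDP(c,4,True)[:,0];print(' base',ap.tolist());print(plane(s,ap,.008).round(3).tolist())
  P=C[m>0];print(' z',np.median(P[:,2]))
C=cloud(a);m=(C[...,2]>.05)&(C[...,2]<.25)&(C[...,0]>.6)&(C[...,0]<.8)&(C[...,1]>0.)&(C[...,1]<.2)
print('post',m.sum(),C[m].min(0),C[m].max(0),np.median(C[m],0))
E
```

```text
scene ring (365.0775451660156, 186.64202880859375) (33.58772277832031, 51.744380950927734) [[0.6212 0.0851 0.29  ]] [0.564 0.024 0.286] [0.684 0.143 0.304]
 lowobj [414. 258.] 121 [0.581 0.224 0.019] [0.618 0.265 0.034] [0.602 0.242 0.026]
 lowobj [345. 286.] 56 [0.674 0.032 0.019] [0.697 0.058 0.039] [0.688 0.043 0.021]
 base [[339, 293], [368, 298], [372, 277], [430, 284], [430, 254], [380, 248], [372, 255], [351, 253], [350, 291]]
[[0.696, 0.029, 0.008], [0.717, 0.1, 0.008], [0.647, 0.122, 0.008], [0.682, 0.271, 0.008], [0.573, 0.298, 0.008], [0.541, 0.161, 0.008], [0.567, 0.134, 0.008], [0.555, 0.077, 0.008], [0.691, 0.058, 0.008]]
 z 0.007056741006908063
top ring (266.9552917480469, 145.4816131591797) (53.849098205566406, 54.83576965332031) [[0.6214 0.0853 0.29  ]] [0.562 0.026 0.288] [0.679 0.144 0.306]
 lowobj [296. 143.] 26 [0.67  0.033 0.019] [0.696 0.043 0.036] [0.682 0.038 0.022]
 lowobj [226. 174.] 163 [0.576 0.223 0.019] [0.617 0.265 0.036] [0.596 0.243 0.024]
 base [[217, 148], [210, 184], [259, 194], [264, 184], [290, 187], [299, 140], [291, 161], [271, 174], [254, 171], [242, 160], [239, 140], [238, 152]]
[[0.677, 0.274, 0.008], [0.57, 0.295, 0.008], [0.538, 0.151, 0.008], [0.566, 0.136, 0.008], [0.556, 0.06, 0.008], [0.693, 0.032, 0.008], [0.632, 0.056, 0.008], [0.595, 0.115, 0.008], [0.605, 0.165, 0.008], [0.639, 0.2, 0.008], [0.698, 0.208, 0.008], [0.663, 0.212, 0.008]]
 z 0.009281671909646572
post 302 [0.68294727 0.0379042  0.05046726] [0.69364768 0.05014471 0.24969927] [0.68820914 0.04315706 0.15900609]
```

move_arm --pt "0 0 0 0 0 -0.14 0" --pt "0 0 0 0 0 -0.28 0" --pt "0 0 0 0 0 -0.42 0" --pt "0 0 0 0 0 -0.56 0" --pt "0 0 0 0 0 -0.7 0" --pt "0 0 0 0 0 -0.84 0" --pt "0 0 0 0 0 -0.98 0" --pt "0 0 0 0 0 -1.12 0"

```text
t: 0.9
position: [0.1675, -0.6539, 0.4043]
eef_rot: [-180.0, -0.0, 78.9]
contact_force: [0.8, 0.2, 0.2]
width: 0.093
finger_force: 0.0
```

```bash
cat >> h.py <<'E'
def tool(h,t,flip=1):
    h,t=np.radians([h,t]); z=np.array([np.sin(t)*np.cos(h),np.sin(t)*np.sin(h),-np.cos(t)]); y=flip*np.array([-np.sin(h),np.cos(h),0])
    return np.c_[np.cross(y,z),y,z]
def cur():
    s=env.read_state(); return np.array(s['position']),R.from_euler('xyz',s['eef_rot'],degrees=True).as_matrix(),s
def row(grasp,M,ref=None):
    """row to bring the grasp point to 'grasp' with orientation M"""
    p,Q,s=cur() if ref is None else ref
    t=np.array(grasp)-.167*M[:,2]
    return np.round(np.r_[(Q.T@(t-p))*1000,R.from_matrix(Q.T@M).as_rotvec()],4),t
E
python3 - <<'E'
from h import *
print(cur()[2]['q'])
print(row([.45,-.2,.25],tool(-17,0)))
E
```

```text
[-7.77953320e+01  6.66068691e+00  8.26213457e+01  1.21413626e-05
  9.07561242e+01 -6.66680969e+01]
(array([ 4.998692e+02,  1.895741e+02, -1.242490e+01,  2.000000e-04,
       -7.000000e-04, -1.468300e+00]), array([ 0.45 , -0.2  ,  0.417]))
```

move_arm --pt "500 190 -12 0 0 -1.468 0" --pt "500 190 -12 0 0 -1.468 0" --pt "500 190 -12 0 0 -1.468 0" --pt "500 190 -12 0 0 -1.468 0" --pt "500 190 -12 0 0 -1.468 0" --pt "500 190 -12 0 0 -1.468 0" --pt "500 190 -12 0 0 -1.468 0" --pt "500 190 -12 0 0 -1.468 0" --pt "500 190 -12 0 0 -1.468 0" --pt "500 190 -12 0 0 -1.468 0" --pt "500 190 -12 0 0 -1.468 0" --pt "500 190 -12 0 0 -1.468 0"

```text
t: 2.1
position: [0.4545, -0.1986, 0.4166]
eef_rot: [180.0, -0.0, 162.9]
contact_force: [-0.6, -1.0, -0.3]
width: 0.093
finger_force: 0.0
```

```bash
python3 - <<'E'
from h import *
p,Q,s=cur();print(p,s['eef_rot'],s['q'].round(2),s['t'])
w=snap('wrist','wrist1');print(np.round(w['world_from_camera'],3),w['fx'])
E
```

```text
[ 0.45450648 -0.19863211  0.41662402] [ 1.79957927e+02 -3.94536227e-03  1.62890370e+02] [-2.6560e+01 -1.6240e+01  1.0299e+02  4.0000e-02  9.3260e+01 -9.9450e+01] 2.1
[[ 0.293  0.915  0.277  0.377]
 [ 0.956 -0.281 -0.084 -0.174]
 [ 0.001  0.29  -0.957  0.396]
 [ 0.     0.     0.     1.   ]] 317.60922760703045
```

View pics/wrist1.png

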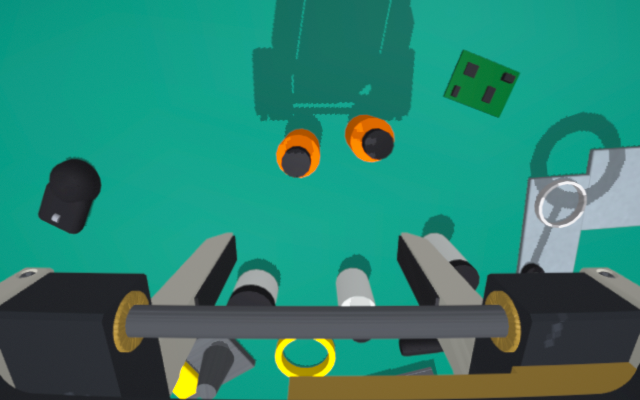

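The wrist view shows the bottle at (355,290) between the fingers, the orange bottles at (297,155) and (372,140), and the collar ring at (562,203). I'll refine the bottle and collar positions from this view.

```bash
python3 - <<'E'
from h import *
from scipy.optimize import least_squares as LS
w=dict(np.load('/tmp/wrist1.npz'));C=cloud(w)
def circ(P,r):
    return LS(lambda c:np.hypot(P[:,0]-c[0],P[:,1]-c[1])-r,P[:,:2].mean(0)-[-.01,0],loss='soft_l1',f_scale=.002).x
for nm in('wrist1','scene0','top0'):
  s=dict(np.load('/tmp/%s.npz'%nm));D=cloud(s)
  for o,(x,y,r,z0,z1) in dict(bottle=(.63,-.198,.023,.02,.065),can=(.608,-.077,.0215,.02,.085)).items():
    P=D[(D[...,2]>z0)&(D[...,2]<z1)&(np.hypot(D[...,0]-x,D[...,1]-y)<.035)]
    if len(P)>20: print(nm,o,len(P),circ(P,r).round(4))
# collar: bright pixels near (562,203)
I=w['image'];g=I.min(2);sub=np.zeros_like(g);sub[172:235,530:592]=1
m=((g>175)&(sub>0)).astype(np.uint8);print(m.sum())
n,l,stt,ce=cv2.connectedComponentsWithStats(m);i=1+stt[1:,4].argmax();print(stt[i])
uv=np.argwhere(l==i)[:,::-1]
for z in(.016,.018):
  P=plane(w,uv,z);c=LS(lambda c:np.hypot(P[:,0]-c[0],P[:,1]-c[1])-.030,P[:,:2].mean(0),loss='soft_l1',f_scale=.002);print('collar',z,c.x.round(4),np.sqrt(np.mean(c.fun**2)))
m=(C[...,2]>.013)&(C[...,2]<.026)&(np.hypot(C[...,0]-.592,C[...,1]-.092)<.045)
P=C[m];print(len(P),circ(P,.030),np.percentile(P[:,2],[50,95]))
cv2.imwrite('pics/col.png',cv2.resize(I[165:240,520:600,::-1],None,fx=6,fy=6))
E
```

```text
wrist1 bottle 662 [ 0.6285 -0.1981]
wrist1 can 494 [ 0.6087 -0.0773]
scene0 bottle 211 [ 0.6691 -0.1939]
scene0 can 270 [ 0.6459 -0.0779]
top0 bottle 51 [ 0.6289 -0.1996]
top0 can 36 [ 0.6093 -0.0779]
472
[539 181  47  46 322]
collar 0.016 [0.5925 0.0935] 0.0023940631222719275
collar 0.018 [0.5915 0.0922] 0.002389635176959951
571 [0.59046649 0.09154912] [0.01650558 0.01802409]
```

View pics/col.png

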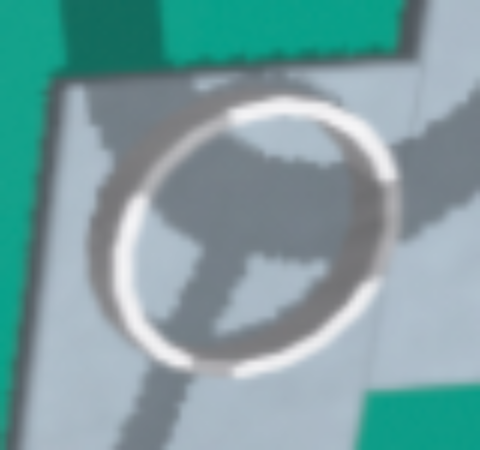

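The collar is clearly seen. The seat is about (0.592, 0.092), and all views agree. The bottle is at (0.629, -0.198). Now the tilted pre-grasp.

```bash
python3 - <<'E'
from h import *
M=tool(-17,32);print(row(np.array([.629,-.198,.053])-.11*M[:,2],M))
E
```

```text
(array([-2.007810e+01,  5.327550e+01,  1.286175e+02, -7.000000e-04,
       -5.589000e-01, -2.900000e-03]), array([ 0.48862629, -0.15508345,  0.28790932]))
```

move_arm --pt "-20 53 128 0 -0.559 0 0" --pt "-20 53 128 0 -0.559 0 0" --pt "-20 53 128 0 -0.559 0 0" --pt "-20 53 128 0 -0.559 0 0" --pt "-20 53 128 0 -0.559 0 0" --pt "-20 53 128 0 -0.559 0 0" --pt "-20 53 128 0 -0.559 0 0"

```text
t: 2.85
position: [0.488, -0.1578, 0.2899]
eef_rot: [-180.0, 32.0, 162.6]
contact_force: [-0.4, -0.9, 0.1]
width: 0.093
finger_force: 0.0
```

```bash
python3 - <<'E'
from h import *
p,Q,s=cur();print(p,s['eef_rot'],s['q'].round(2),s['t'],s['contact_force'],'z',Q[:,2])
M=tool(-17,32);print(row(np.array([.629,-.198,.053]),M))
# fit geometry
j=np.radians(s['q']);sg=j[1]+j[2]
r=np.hypot(p[0],p[1]);print('r',r,'wr',.45*np.sin(j[1])+.617*np.sin(sg),'wz-h',.45*np.cos(j[1])+.617*np.cos(sg))
E
```

```text
[ 0.48801318 -0.15775511  0.28992246] [-179.97764187   31.95330907  162.60586873] [-21.22 -18.67 118.35   2.67  48.45 -95.02] 2.85 [-0.36495466 -0.8875833   0.08931424] z [ 0.50491022 -0.1585814  -0.84847959]
(array([ 1.158200e+00,  3.177300e+00,  1.115931e+02, -4.000000e-03,
       -8.000000e-04, -5.800000e-03]), array([ 0.54437036, -0.17212612,  0.19462403]))
r 0.5128777020876373 wr 0.4641727167993338 wz-h 0.32257029260188386
```

move_arm --pt "0 0 20 0 0 0 0" --pt "0 0 40 0 0 0 0" --pt "0 0 60 0 0 0 0" --pt "0 0 70 0 0 0 0" --pt "0 0 70 0 0 0 0"

```text
t: 3.35
position: [0.5237, -0.1684, 0.2287]
eef_rot: [180.0, 31.9, 162.6]
contact_force: [0.3, 0.2, 0.6]
width: 0.0929
finger_force: 0.0
```

```bash
python3 - <<'E'
from h import *
p,Q,s=cur();print(p,s['eef_rot'],s['q'].round(2),s['t'],s['contact_force'])
M=tool(-17,32);print(row(np.array([.629,-.198,.053]),M))
w=snap('wrist','wrist2')
E
```

```text
[ 0.52366289 -0.16844653  0.22868255] [179.99701402  31.87652089 162.62803111] [-20.88  -9.98 117.35   2.84  40.83 -95.13] 3.35 [0.27694641 0.18463089 0.64653101]
(array([ 2.7060e-01,  2.6689e+00,  3.9939e+01, -3.4000e-03, -2.2000e-03,
       -5.5000e-03]), array([ 0.54437036, -0.17212612,  0.19462403]))
```

View pics/wrist2.png

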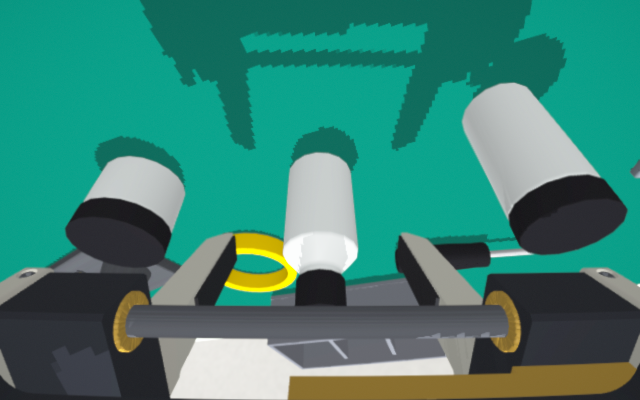

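The bottle is centred between the fingers (column 321), and the jar and can are clear on either side. I'll advance and grip.

move_arm --pt "0 1 15 0 0 0 0" --pt "0 1 30 0 0 0 0" --pt "0 1 40 0 0 0 0" --pt "0 1 40 0 0 0 0" --pt "0 1 40 0 0 0 0.6" --pt "0 1 40 0 0 0 0.8" --pt "0 1 40 0 0 0 0.8" --pt "0 1 40 0 0 0 0.8" --pt "0 1 40 0 0 0 0.8" --pt "0 1 40 0 0 0 0.8" --squeeze 25

```text
t: 4.4
position: [0.5439, -0.1734, 0.1956]
eef_rot: [180.0, 32.0, 162.6]
contact_force: [0.5, -0.2, 0.7]
width: 0.0497
finger_force: 0.0
```

```bash
python3 - <<'E'
from h import *
p,Q,s=cur();print(p,s['eef_rot'],s['q'].round(2),s['width'],s['finger_force'],s['contact_force'])
print('grasp',p+.167*Q[:,2])
# lift up 250 world, back
M=tool(-17,32);g=p+.167*Q[:,2]
print(row(g+[0,0,.12],Q))
M2=tool(-10,120)
print(row([.70,-.12,.85],M2))
E
```

```text
[ 0.54392349 -0.17342511  0.19562738] [179.99909296  32.03873865 162.6486291 ] [-20.6   -4.95 116.27   2.88  36.71 -95.06] 0.049685115132970754 0.0 [ 0.49982404 -0.24441938  0.74328123]
grasp [ 0.62848503 -0.19984352  0.05406321]
(array([-6.365910e+01,  1.600000e-03, -1.017228e+02,  0.000000e+00,
        0.000000e+00,  0.000000e+00]), array([ 0.54392349, -0.17342511,  0.31562738]))
(array([-2.940307e+02,  7.904300e+01, -4.894367e+02, -1.376000e-01,
       -1.532900e+00, -3.430000e-02]), array([ 0.55757096, -0.09488592,  0.7665    ]))
```

Still closing (49.7 mm). I'll let it finish, then lift.

move_arm --pt "0 0 0 0 0 0 0.8" --pt "0 0 0 0 0 0 0.8" --pt "0 0 0 0 0 0 0.8" --pt "0 0 0 0 0 0 0.8" --pt "-6 0 -10 0 0 0 0.8" --pt "-13 0 -20 0 0 0 0.8" --pt "-26 0 -42 0 0 0 0.8" --pt "-42 0 -68 0 0 0 0.8" --pt "-64 0 -102 0 0 0 0.8" --pt "-64 0 -102 0 0 0 0.8"

```text
t: 5.4
position: [0.5447, -0.1737, 0.3234]
eef_rot: [-180.0, 32.6, 162.7]
contact_force: [-0.1, -0.5, -1.7]
width: 0.0457
finger_force: 25.0
```

```bash
python3 - <<'E'
from h import *
p,Q,s=cur();print(p,s['eef_rot'],s['q'].round(2),s['width'],s['finger_force'],s['contact_force'])
w=snap('wrist','wrist3')
C=cloud(w);I=w['image']
print(row([.62,-.17,.62],tool(-15,85)))
E
```

```text
[ 0.54472168 -0.1737063   0.32340555] [-179.96218158   32.56273764  162.66904664] [-20.59 -11.88 109.8    2.26  49.58 -94.21] 0.045653872328025605 24.99427660368383 [-0.07722879 -0.52552566 -1.65160156]
(array([-8.796310e+01,  1.904360e+01, -3.164273e+02, -3.650000e-02,
       -9.185000e-01, -2.180000e-02]), array([ 0.45930422, -0.1269417 ,  0.63455501]))
```

View pics/wrist3.png

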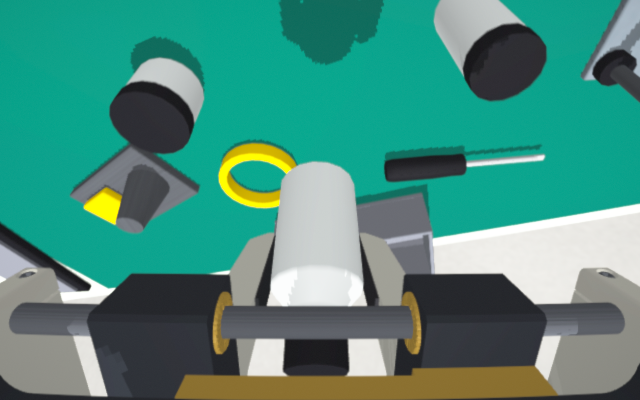

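The bottle is firmly held at 45.7 mm and 25 N. Next I lift it and pitch the tool up in open space.

```bash
python3 - <<'E'
from h import *
print(row([.67,-.19,.55],tool(-17,70)))
print(row([.724,-.194,.90],tool(-17,106)))
E
```

```text
(array([-1.264797e+02,  2.073710e+01, -2.595348e+02, -5.100000e-03,
       -6.569000e-01, -3.600000e-03]), array([ 0.51992837, -0.1441185 ,  0.60711736]))
(array([-3.001226e+02,  3.291630e+01, -4.417430e+02, -6.300000e-03,
       -1.285200e+00, -2.000000e-03]), array([ 0.57048373, -0.14706536,  0.85396856]))
```

move_arm --pt "-13 3 -26 0 -0.08 0 0.8" --pt "-45 7 -90 0 -0.22 0 0.8" --pt "-80 12 -160 0 -0.36 0 0.8" --pt "-110 18 -220 0 -0.5 0 0.8" --pt "-127 21 -260 0 -0.657 0 0.8" --pt "-170 24 -305 0 -0.8 0 0.8" --pt "-210 27 -350 0 -0.94 0 0.8" --pt "-250 30 -395 0 -1.08 0 0.8" --pt "-290 33 -430 0 -1.2 0 0.8" --pt "-300 33 -442 0 -1.285 0 0.8" --pt "-300 33 -442 0 -1.285 0 0.8" --pt "-300 33 -442 0 -1.285 0 0.8" --squeeze 40

```text
t: 6.65
position: [0.572, -0.1474, 0.8547]
eef_rot: [0.0, 74.0, -17.3]
contact_force: [0.2, -0.2, -1.5]
width: 0.0454
finger_force: 40.0
```

```bash
python3 - <<'E'
from h import *
p,Q,s=cur();print(p,s['eef_rot'],s['q'].round(2),s['width'],s['finger_force'],s['contact_force'],Q[:,2])
E
```

```text
[ 0.57196507 -0.14743245  0.85467278] [ 1.50308909e-03  7.40403696e+01 -1.73417417e+01] [-16.83 -12.66  72.97  -2.07  13.74 -88.13] 0.045382289848485746 39.99267063103616 [ 0.24296824 -0.23777188 -1.52442876] [ 0.91774382 -0.28660649  0.27496   ]
```

move_arm --pt "0 0 0 0 0 0.07 0.8" --pt "0 0 0 0 0 0.2 0.8" --pt "0 0 0 0 0 0.34 0.8" --pt "0 0 0 0 0 0.48 0.8" --pt "0 0 0 0 0 0.62 0.8" --pt "0 0 0 0 0 0.76 0.8" --pt "0 0 0 0 0 0.9 0.8" --pt "0 0 0 0 0 1.04 0.8" --pt "0 0 0 0 0 1.18 0.8" --pt "0 0 0 0 0 1.32 0.8" --pt "0 0 0 0 0 1.46 0.8" --pt "0 0 0 0 0 1.6 0.8"

```text
t: 7.85
position: [0.5735, -0.1481, 0.8482]
eef_rot: [74.5, -1.9, 73.2]
contact_force: [1.0, -0.3, -1.7]
width: 0.0456
finger_force: 40.0
```

move_arm --pt "0 0 0 0 0 0.14 0.8" --pt "0 0 0 0 0 0.28 0.8" --pt "0 0 0 0 0 0.42 0.8" --pt "0 0 0 0 0 0.56 0.8" --pt "0 0 0 0 0 0.7 0.8" --pt "0 0 0 0 0 0.84 0.8" --pt "0 0 0 0 0 0.98 0.8" --pt "0 0 0 0 0 1.12 0.8" --pt "0 0 0 0 0 1.26 0.8" --pt "0 0 0 0 0 1.4 0.8" --pt "0 0 0 0 0 1.5 0.8" --pt "0 0 0 0 0 1.54 0.8"

```text
t: 9.05
position: [0.5735, -0.1481, 0.8483]
eef_rot: [-0.5, -74.5, 163.2]
contact_force: [-0.3, -0.7, -1.6]
width: 0.0457
finger_force: 40.0
```

```bash
python3 - <<'E'
from h import *
p,Q,s=cur();print(p,s['eef_rot'],s['q'].round(2),s['width'],s['finger_force'],s['contact_force'],s['t'])
u0=tool(-17,32.3).T@[0,0,1]; print('bottle axis now (if no slip)',Q@u0)
a=snap('scene','sceneinv'); t=snap('wrist','wristinv')
cv2.imwrite('pics/inv.png',np.vstack([a['image'][0:300,:,::-1],t['image'][100:400,:,::-1]]))
E
```

```text
[ 0.57345183 -0.14810965  0.84826224] [ -0.50983274 -74.48651106 163.17767378] [-16.86 -12.77  73.6   -2.02  13.66  91.98] 0.045656266417791164 39.998613595962524 [-0.30379488 -0.67229465 -1.59472722] 9.05
bottle axis now (if no slip) [-0.640601    0.20153876 -0.74095377]
```

View pics/inv.png

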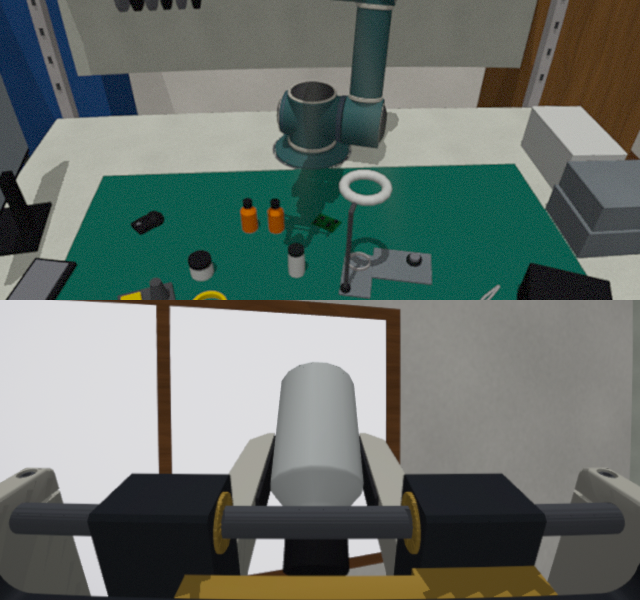

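The gripped bottle is inverted. It sits at the same place in the wrist image as before (bottom edge at row 162), so it hasn't slipped, and its axis is about 138° from vertical. I'll hold for about 2 s, then roll back.

move_arm --pt "0 0 0 0 0 0 0.8" --pt "0 0 0 0 0 0 0.8" --pt "0 0 0 0 0 0 0.8" --pt "0 0 0 0 0 0 0.8" --pt "0 0 0 0 0 0 0.8" --pt "0 0 0 0 0 0 0.8" --pt "0 0 0 0 0 0 0.8" --pt "0 0 0 0 0 0 0.8" --pt "0 0 0 0 0 0 0.8" --pt "0 0 0 0 0 0 0.8" --pt "0 0 0 0 0 0 0.8" --pt "0 0 0 0 0 0 0.8"

```text
t: 10.35
position: [0.5729, -0.1479, 0.8497]
eef_rot: [0.3, -74.3, 162.3]
contact_force: [0.6, -0.2, -1.5]
width: 0.0453
finger_force: 40.0
```

move_arm --pt "0 0 0 0 0 0 0.8" --pt "0 0 0 0 0 0 0.8" --pt "0 0 0 0 0 0 0.8" --pt "0 0 0 0 0 0 0.8" --pt "0 0 0 0 0 0 0.8" --pt "0 0 0 0 0 0 0.8" --pt "0 0 0 0 0 0 0.8" --pt "0 0 0 0 0 0 0.8" --pt "0 0 0 0 0 0 0.8" --pt "0 0 0 0 0 0 0.8"

```text
t: 11.35
position: [0.573, -0.1479, 0.8497]
eef_rot: [0.3, -74.4, 162.3]
contact_force: [-0.0, 0.0, -1.8]
width: 0.0451
finger_force: 40.0
```

move_arm --pt "0 0 0 0 0 -0.07 0.8" --pt "0 0 0 0 0 -0.2 0.8" --pt "0 0 0 0 0 -0.34 0.8" --pt "0 0 0 0 0 -0.48 0.8" --pt "0 0 0 0 0 -0.62 0.8" --pt "0 0 0 0 0 -0.76 0.8" --pt "0 0 0 0 0 -0.9 0.8" --pt "0 0 0 0 0 -1.04 0.8" --pt "0 0 0 0 0 -1.18 0.8" --pt "0 0 0 0 0 -1.32 0.8" --pt "0 0 0 0 0 -1.46 0.8" --pt "0 0 0 0 0 -1.6 0.8"

```text
t: 12.55
position: [0.5729, -0.1479, 0.8497]
eef_rot: [74.3, 2.0, 72.1]
contact_force: [0.4, 0.1, -1.8]
width: 0.0454
finger_force: 40.0
```

move_arm --pt "0 0 0 0 0 -0.14 0.8" --pt "0 0 0 0 0 -0.28 0.8" --pt "0 0 0 0 0 -0.42 0.8" --pt "0 0 0 0 0 -0.56 0.8" --pt "0 0 0 0 0 -0.7 0.8" --pt "0 0 0 0 0 -0.84 0.8" --pt "0 0 0 0 0 -0.98 0.8" --pt "0 0 0 0 0 -1.12 0.8" --pt "0 0 0 0 0 -1.26 0.8" --pt "0 0 0 0 0 -1.4 0.8" --pt "0 0 0 0 0 -1.5 0.8" --pt "0 0 0 0 0 -1.54 0.8"

```text
t: 13.75
position: [0.5729, -0.1479, 0.8497]
eef_rot: [-0.8, 74.3, -18.2]
contact_force: [-0.7, -0.3, -1.3]
width: 0.0453
finger_force: 40.0
```

```bash
python3 - <<'E'
from h import *
p,Q,s=cur();print(p,s['eef_rot'],s['q'].round(2),s['width'],s['t'])
Z=np.array([0,0,1]);z=tool(0,32)[:,2]
# waypoint: back of seat, high enough; then pre-place
hd=2
M=tool(hd,32);seat=np.array([.5917,.092,.008])
g=seat+[0,0,.0455]   # rough
print(row([.45,-.05,.55],tool(-8,60)))
E
```

```text
[ 0.57293844 -0.14792129  0.84974493] [ -0.81795276  74.34525645 -18.1992283 ] [-16.85 -12.76  73.48  -2.03  13.64 -88.39] 0.045308154771516375 13.75
(array([ 1.300474e+02,  3.382970e+01, -3.368685e+02, -1.679000e-01,
        7.947000e-01, -1.710000e-02]), array([ 0.30678125, -0.02987192,  0.6335    ]))
```

```bash
python3 - <<'E'
from h import *
print(row([.44,.08,.30],tool(0,32)))
E
```

```text
(array([ 3.170102e+02,  1.527880e+02, -3.790839e+02, -3.052000e-01,
        1.274400e+00, -1.138000e-01]), array([0.35150348, 0.08      , 0.44162403]))
```

move_arm --pt "16 7 -20 -0.02 0.06 -0.006 0.8" --pt "42 20 -50 -0.04 0.17 -0.015 0.8" --pt "74 35 -88 -0.07 0.3 -0.027 0.8" --pt "106 51 -126 -0.1 0.43 -0.038 0.8" --pt "138 66 -164 -0.13 0.555 -0.05 0.8" --pt "170 82 -202 -0.16 0.68 -0.061 0.8" --pt "202 97 -241 -0.195 0.81 -0.073 0.8" --pt "234 113 -280 -0.225 0.94 -0.084 0.8" --pt "266 128 -318 -0.256 1.07 -0.096 0.8" --pt "296 143 -354 -0.285 1.19 -0.106 0.8" --pt "317 153 -379 -0.305 1.274 -0.114 0.8" --pt "317 153 -379 -0.305 1.274 -0.114 0.8"

```text
t: 14.95
position: [0.3504, 0.083, 0.4376]
eef_rot: [179.8, 31.6, -179.9]
contact_force: [-0.2, 0.6, -1.0]
width: 0.0452
finger_force: 40.0
```

```bash
python3 - <<'E'
from h import *
p,Q,s=cur();print(p,s['eef_rot'],s['q'].round(2),s['width'],s['t'],s['contact_force'])
print(row([.47,.09,.105],tool(0,32)))
E
```

```text
[0.35037933 0.08302586 0.43764321] [ 179.77150137   31.62482803 -179.88143242] [ 11.04 -44.42 120.46  -5.73  72.85 -78.98] 0.045204357143458815 14.95 [-0.24425547  0.62401103 -0.99287237]
(array([ 7.364740e+01,  6.195900e+00,  1.790066e+02,  5.100000e-03,
       -6.600000e-03,  1.700000e-03]), array([0.38150348, 0.09      , 0.24662403]))
```

move_arm --pt "12 1 30 0 0 0 0.8" --pt "28 2 68 0 0 0 0.8" --pt "46 4 112 0 -0.003 0 0.8" --pt "62 5 150 0.003 -0.005 0 0.8" --pt "74 6 179 0.005 -0.007 0.002 0.8" --pt "74 6 179 0.005 -0.007 0.002 0.8" --pt "74 6 179 0.005 -0.007 0.002 0.8" --pt "74 6 179 0.005 -0.007 0.002 0.8"

```text
t: 15.75
position: [0.3847, 0.0881, 0.2539]
eef_rot: [179.9, 32.7, 179.8]
contact_force: [-0.2, -0.3, -1.4]
width: 0.0453
finger_force: 40.0
```

```bash
cat > fitb.py <<'E'
from h import *
from scipy.optimize import least_squares as LS
def fitb(nm,g):
    s=env.snapshot(nm);C=cloud(s)
    hsv=cv2.cvtColor(s['image'],cv2.COLOR_RGB2HSV)
    m=(np.linalg.norm(C-g,axis=2)<.06)&(hsv[...,2]>90)&(hsv[...,1]<60)&(np.array(s['range_z'])>0)
    m&=(np.hypot(C[...,0]-g[0],C[...,1]-g[1])<.028)&(C[...,2]<g[2]+.012)&(C[...,2]>g[2]-.048)
    P=C[m]
    if len(P)<60: return nm,len(P),None
    cam=np.array(s['world_from_camera'])[:3,3]
    # cylinder with axis through (x,y) at z=g, slopes a,b
    def f(v):
        d=P-[v[0],v[1],g[2]];x=d[:,0]-v[2]*d[:,2];y=d[:,1]-v[3]*d[:,2];return np.hypot(x,y)-.023
    r=LS(f,[g[0],g[1],0,0],loss='soft_l1',f_scale=.002)
    return nm,len(P),r.x.round(4),np.abs(r.fun).mean()
E
python3 - <<'E'
from fitb import *
p,Q,s=cur();g=p+.167*Q[:,2];print(p,s['eef_rot'],s['t'],'g',g)
for n in('scene','top','wrist'): print(fitb(n,g))
print(row([.5917,.092,.105],tool(0,32)),row([.5917,.092,.066],tool(0,32)))
E
```

```text
[0.38474411 0.08808522 0.25391234] [179.94678871  32.68325597 179.77479268] 15.75 g [0.47492305 0.08788585 0.11335374]
('scene', 173, array([ 0.4747,  0.0865, -0.0024, -0.0185]), np.float64(0.0011373086681951462))
('top', 18, None)
('wrist', 8073, array([ 0.4754,  0.0883, -0.01  , -0.0069]), np.float64(0.0004778613157009802))
(array([-9.64638e+01,  4.28160e+00,  6.94836e+01, -1.20000e-03,
        1.12000e-02, -3.30000e-03]), array([0.50320348, 0.092     , 0.24662403])) (array([-7.542650e+01,  4.252300e+00,  1.023231e+02, -1.200000e-03,
        1.120000e-02, -3.300000e-03]), array([0.50320348, 0.092     , 0.20762403]))
```

move_arm --pt "0 0 0 0 0 0 0.8" --pt "0 0 0 0 0 0 0.8" --pt "0 0 0 0 0 0 0.8"

```text
t: 16.2
position: [0.3842, 0.0881, 0.2515]
eef_rot: [180.0, 32.5, 179.8]
contact_force: [-0.2, 0.1, -1.8]
width: 0.0454
finger_force: 40.0
```

```bash
python3 - <<'E'
from fitb import *
p,Q,s=cur();g=p+.167*Q[:,2];print(p,s['eef_rot'],s['q'].round(2),s['qvel'].round(2),'g',g)
print(row([.5917,.092,.105],tool(0,32)))
E
```

```text
[0.38423985 0.08813347 0.25145901] [179.98029738  32.50300642 179.80048734] [ 10.96 -36.37 133.54  -7.66  51.06 -75.72] [-0.05  0.18  0.01  0.07 -0.07  0.01] g [0.47397592 0.08787842 0.11061736]
(array([-9.77195e+01,  4.25740e+00,  6.79959e+01, -1.50000e-03,
        8.80000e-03, -2.90000e-03]), array([0.50320348, 0.092     , 0.24662403]))
```

move_arm --pt "-10 0 7 0 0 0 0.8" --pt "-28 1 20 0 0 0 0.8" --pt "-48 2 34 0 0.003 0 0.8" --pt "-68 3 48 0 0.005 0 0.8" --pt "-88 4 61 0 0.008 -0.003 0.8" --pt "-98 4 68 -0.001 0.009 -0.003 0.8" --pt "-98 4 68 -0.001 0.009 -0.003 0.8" --pt "-98 4 68 -0.001 0.009 -0.003 0.8" --pt "-98 4 68 -0.001 0.009 -0.003 0.8"

```text
t: 17.1
position: [0.5028, 0.0917, 0.2466]
eef_rot: [-180.0, 32.0, -180.0]
contact_force: [-0.0, -1.2, -1.3]
width: 0.045
finger_force: 40.0
```

```bash
python3 - <<'E'
from fitb import *
p,Q,s=cur();g=p+.167*Q[:,2];print(p,s['eef_rot'],s['contact_force'],'g',g)
for n in('scene','wrist'): print(fitb(n,g))
print(row([.5917,.092,.072],tool(0,32)))
w=snap('wrist','wristseat')
I=w['image'];cv2.imwrite('pics/ws.png',I[:,:,::-1])
E
```

```text
[0.50283939 0.09173029 0.24655066] [-179.96263004   31.97164404 -179.99291461] [-0.04912003 -1.17902472 -1.27911916] g [0.5912658  0.09163231 0.10488288]
('scene', 289, array([ 0.5911,  0.0915, -0.0042,  0.0138]), np.float64(0.001257150443968985))
('wrist', 7964, array([ 0.592 ,  0.092 ,  0.0012, -0.0064]), np.float64(0.0004676640100499712))
(array([ 1.73375e+01,  2.47200e-01,  2.82764e+01, -4.00000e-04,
        0.00000e+00,  1.00000e-04]), array([0.50320348, 0.092     , 0.21362403]))
```

View pics/ws.png

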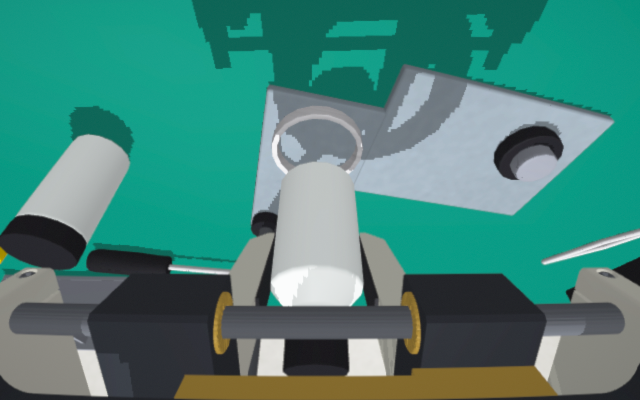

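The bottle hangs upright just above the collar, which is visible at (318,143). I'll check the collar position in this view before lowering.

```bash
python3 - <<'E'
from fitb import *
w=dict(np.load('/tmp/wristseat.npz'));C=cloud(w)
rr=np.hypot(C[...,0]-.5917,C[...,1]-.092)
m=(C[...,2]>.0145)&(C[...,2]<.022)&(rr<.04)&(rr>.02)
P=C[m];v,u=np.nonzero(m)
r=LS(lambda c:np.hypot(P[:,0]-c[0],P[:,1]-c[1])-c[2],[.5917,.092,.03],loss='soft_l1',f_scale=.002)
print(len(P),r.x,np.abs(r.fun).mean(),u.min(),u.max(),v.min(),v.max(),np.percentile(P[:,2],95))
a=np.degrees(np.arctan2(P[:,1]-.092,P[:,0]-.5917));print(np.histogram(a,12,(-180,180))[0])
r=LS(lambda c:np.hypot(P[:,0]-c[0],P[:,1]-c[1])-.030,[.5917,.092],loss='soft_l1',f_scale=.002);print(r.x)
m=(C[...,2]>.004)&(C[...,2]<.012)&(rr<.022);print('floor z',m.sum(),np.median(C[m][:,2]) if m.any() else None)
B=(C[...,2]>.02)&(C[...,2]<.034)&(np.hypot(C[...,0]-.597,C[...,1]-.243)<.03);v,u=np.nonzero(B);print('button',C[B].mean(0),np.percentile(C[B][:,2],[50,95]))
E
```

```text
1117 [0.59075791 0.09231653 0.02958286] 0.0010119589423514834 272 362 111 173 0.01778707005103227
[171 139 105  98  41   0   0  39 106 105 144 169]
[0.59114038 0.09231516]
floor z 2210 0.007128424195835897
button [0.59228526 0.24197818 0.02707039] [0.02844989 0.02961019]
```

move_arm --pt "3 0 4 0 0 0 0.8" --pt "6 0 9 0 0 0 0.8" --pt "9 0 14 0 0 0 0.8" --pt "12 0 19 0 0 0 0.8" --pt "15 0 24 0 0 0 0.8" --pt "17 0 28 0 0 0 0.8" --pt "19 0 30 0 0 0 0.8" --pt "20 0 32 0 0 0 0.8" --pt "20 0 32 0 0 0 0.8" --pt "20 0 32 0 0 0 0.8"

```text
t: 18.25
position: [0.5035, 0.0917, 0.209]
eef_rot: [-180.0, 32.0, 180.0]
contact_force: [-0.1, 0.6, -1.1]
width: 0.0456
finger_force: 40.0
```

```bash
python3 - <<'E'
from fitb import *
p,Q,s=cur();g=p+.167*Q[:,2];print(p,s['eef_rot'],s['contact_force'],'g',g,s['t'])
print(fitb('wrist',g))
E
```

```text
[0.50350921 0.09170046 0.20899525] [-179.96799209   31.98612544  179.99913266] [-0.13639437  0.57574874 -1.1091925 ] g [0.59197141 0.09160582 0.06734982] 18.25
('wrist', 8013, array([ 0.5926,  0.092 ,  0.0021, -0.0076]), np.float64(0.0004690278949139777))
```

move_arm --pt "1 0 0.3 0 0 0 0.8" --pt "1.4 0 0.9 0 0 0 0.8" --pt "1.8 0 1.5 0 0 0 0.8" --pt "2.1 0 2 0 0 0 0.8" --pt "2.4 0 2.4 0 0 0 0.8" --pt "2.4 0 2.4 0 0 0 0.8"

```text
t: 18.9
position: [0.5027, 0.0917, 0.2054]
eef_rot: [-180.0, 32.0, -180.0]
contact_force: [0.2, 0.4, -1.5]
width: 0.0453
finger_force: 40.0
```

move_arm --pt "0.3 0 0.5 0 0 0 0.8" --pt "0.6 0 0.9 0 0 0 0.8" --pt "0.6 0 0.9 0 0 0 0.8"

```text
t: 19.2
position: [0.5026, 0.0917, 0.2044]
eef_rot: [-180.0, 32.0, -180.0]
contact_force: [-0.1, 0.0, -1.8]
width: 0.0455
finger_force: 40.0
```

```bash
python3 - <<'E'
from fitb import *
p,Q,s=cur();g=p+.167*Q[:,2];print(p,s['eef_rot'],s['contact_force'],'g',g,s['t'])
E
```

```text
[0.50263111 0.09169707 0.20437025] [-179.96420155   31.96893449 -179.99812745] [-0.14582374  0.04065081 -1.77423271] g [0.59105081 0.09159562 0.06269829] 19.2
```

Nothing touched yet. I'll go down in 0.6 mm steps, watching the force.

move_arm --pt "0.3 0 0.5 0 0 0 0.8" --pt "0.3 0 0.5 0 0 0 0.8" --pt "0.3 0 0.5 0 0 0 0.8"

```text
t: 19.5
position: [0.5027, 0.0917, 0.2039]
eef_rot: [-180.0, 32.0, 180.0]
contact_force: [-0.9, 0.0, -1.6]
width: 0.0454
finger_force: 40.0
```

move_arm --pt "0.3 0 0.5 0 0 0 0.8" --pt "0.3 0 0.5 0 0 0 0.8" --pt "0.3 0 0.5 0 0 0 0.8"

```text
t: 19.8
position: [0.5028, 0.0917, 0.2036]
eef_rot: [-180.0, 32.0, -180.0]
contact_force: [-1.8, 0.1, 2.2]
width: 0.045
finger_force: 40.0
```

It's touching down (about +4 N). Release.

move_arm --pt "0 0 0 0 0 0 0.5" --pt "0 0 0 0 0 0 0.48" --pt "0 0 0 0 0 0 0.45" --pt "0 0 0 0 0 0 0.4" --pt "0 0 0 0 0 0 0.3" --pt "0 0 0 0 0 0 0.2" --pt "0 0 0 0 0 0 0.2" --pt "0 0 0 0 0 0 0.2" --squeeze 5

```text
t: 20.6
position: [0.5027, 0.0917, 0.2033]
eef_rot: [-180.0, 32.0, 180.0]
contact_force: [0.7, -0.1, -0.6]
width: 0.074
finger_force: 0.0
```

```bash
python3 - <<'E'
from fitb import *
p,Q,s=cur();g=p+.167*Q[:,2];print(p,s['contact_force'],'g',g,s['t'],s['width'])
for n in('scene','wrist'): print(fitb(n,g))
E
```

```text
[0.50268971 0.09167493 0.20327723] [ 0.65925531 -0.05749545 -0.55245684] g [0.5911227  0.09157255 0.06161355] 20.6 0.07396515807204858
('scene', 270, array([ 5.909e-01,  9.090e-02,  4.000e-04, -5.200e-03]), np.float64(0.0012068047876108063))
('wrist', 7729, array([0.5919, 0.0924, 0.004 , 0.0087]), np.float64(0.00043272399920553915))
```

The bottle is upright and within 1 mm of the collar centre. I'll retreat along the tool axis.

move_arm --pt "0 0 -8 0 0 0 0.2" --pt "0 0 -25 0 0 0 0.2" --pt "0 0 -50 0 0 0 0.2" --pt "0 0 -80 0 0 0 0.2" --pt "0 0 -115 0 0 0 0.2" --pt "0 0 -150 0 0 0 0.2" --pt "0 0 -150 0 0 0 0.2" --pt "0 0 -150 0 0 0 0.2"

```text
t: 21.5
position: [0.4228, 0.0918, 0.3314]
eef_rot: [-180.0, 32.1, -180.0]
contact_force: [0.3, 0.2, -0.5]
width: 0.0746
finger_force: 0.0
```

```bash
python3 - <<'E'
from fitb import *
p,Q,s=cur();g=p+.167*Q[:,2];print(p,s['contact_force'],'g',g,s['t'],s['width'],s['q'].round(1))
B=np.array([.5915,.092,.062])
for n in('scene','wrist'): print(fitb(n,B))
for n in('scene','top','wrist'):
  w=env.snapshot(n);C=cloud(w);hsv=cv2.cvtColor(w['image'],cv2.COLOR_RGB2HSV)
  near=np.hypot(C[...,0]-.597,C[...,1]-.243)<.03
  grey=near&(C[...,2]>.024);dark=near&(hsv[...,2]<50)&(C[...,2]>.012)
  P=C[grey];print(n,grey.sum(),'btn',(P.min(0)+P.max(0)).round(4)/2,np.median(P,0).round(4),'z',np.percentile(P[:,2],[10,50,90]).round(4),'housing z',dark.sum(),np.percentile(C[dark][:,2],[10,50,90]).round(4) if dark.any() else 0)
Rz=R.from_euler('z',-13.25,degrees=True).as_matrix()
print('button expected',np.array([.5913,.0921,0])+Rz@[-.03,.15,0])
print(row([.594,.2450,.15],tool(0,0)))
E
```

```text
[0.42280728 0.09181192 0.3314385 ] [ 0.31611089  0.21122775 -0.46366972] g [0.51154548 0.09179636 0.18996577] 21.5 0.07461196396023916 [ 10.3 -32.4 123.8  -6.5  57.2 -77.7]
('scene', 256, array([ 0.5908,  0.0911, -0.0025, -0.016 ]), np.float64(0.0012161625532698557))
('wrist', 1903, array([0.5917, 0.0925, 0.0021, 0.0065]), np.float64(0.0003955481667964167))
scene 67 btn [0.59935 0.245   0.0291 ] [0.5996 0.2439 0.0295] z [0.0256 0.0295 0.0317] housing z 71 [0.0154 0.0184 0.0212]
top 82 btn [0.5935  0.24315 0.02985] [0.5945 0.2446 0.0304] z [0.025  0.0304 0.0336] housing z 41 [0.0188 0.0214 0.0239]
wrist 440 btn [0.59435 0.2448  0.0273 ] [0.5929 0.2436 0.0287] z [0.0264 0.0287 0.0296] housing z 418 [0.0136 0.0182 0.0193]
button expected [0.59647868 0.2449829  0.        ]
(array([-1.383302e+02,  1.533338e+02,  1.004103e+02, -1.000000e-03,
        5.561000e-01, -2.000000e-04]), array([0.594, 0.245, 0.317]))
```

```bash
python3 - <<'E'
from h import *
print(row([.45,.245,.20],tool(-90,0)))
E
```

```text
(array([-42.4172, 153.2273, -18.0662,   0.4349,   0.4364,   1.5263]), array([0.45 , 0.245, 0.367]))
```

move_arm --pt "-42 153 -18 0.435 0.436 1.526 1" --pt "-42 153 -18 0.435 0.436 1.526 1" --pt "-42 153 -18 0.435 0.436 1.526 1" --pt "-42 153 -18 0.435 0.436 1.526 1" --pt "-42 153 -18 0.435 0.436 1.526 1" --pt "-42 153 -18 0.435 0.436 1.526 1" --pt "-42 153 -18 0.435 0.436 1.526 1" --pt "-42 153 -18 0.435 0.436 1.526 1" --pt "-42 153 -18 0.435 0.436 1.526 1" --pt "-42 153 -18 0.435 0.436 1.526 1" --pt "-42 153 -18 0.435 0.436 1.526 1" --pt "-42 153 -18 0.435 0.436 1.526 1"

```text
t: 22.95
position: [0.4498, 0.2449, 0.3669]
eef_rot: [-179.9, -0.0, 89.7]
contact_force: [-0.6, 0.5, 0.1]
width: 0.0001
finger_force: 0.0
```

move_arm --pt "0 0 0 0 0 0 1" --pt "0 0 0 0 0 0 1" --pt "0 0 0 0 0 0 1"

```text
t: 23.25
position: [0.4494, 0.2449, 0.3676]
eef_rot: [179.9, 0.0, 90.1]
contact_force: [-0.1, -0.3, -0.4]
width: 0.0006
finger_force: 0.0
```

```bash
python3 - <<'E'
from h import *
p,Q,s=cur();print(p,s['eef_rot'],s['q'].round(1),s['width'])
M=tool(-90,0)
print(row([.596,.2445,.029+.02+.03-.019+.019],M))
E
```

```text
[0.44943127 0.24487319 0.36762723] [1.79868541e+02 4.62878419e-02 9.01361467e+01] [ 2.580e+01 -1.340e+01  1.052e+02 -1.000e-01  8.810e+01  2.560e+01] 0.0005680285686416155
(array([-6.232000e-01,  1.462880e+02,  1.219637e+02,  2.300000e-03,
        8.000000e-04,  2.400000e-03]), array([0.596 , 0.2445, 0.246 ]))
```

move_arm --pt "0 25 0 0 0 0 1" --pt "0 60 0 0 0 0 1" --pt "0 100 0 0 0 0 1" --pt "0 135 20 0 0 0 1" --pt "0 146 55 0 0 0 1" --pt "0 146 95 0 0 0 1" --pt "0 146 122 0 0 0 1" --pt "0 146 122 0 0 0 1" --pt "0 146 122 0 0 0 1"

```text
t: 24.15
position: [0.5958, 0.245, 0.2471]
eef_rot: [179.9, 0.0, 90.1]
contact_force: [0.1, 0.3, 0.3]
width: 0.0007
finger_force: 0.0
```

```bash
python3 - <<'E'
from fitb import *
p,Q,s=cur();print(p,s['eef_rot'],s['contact_force'],s['t'])
print(fitb('scene',np.array([.5915,.092,.062])))
print(row([.596,.2445,.029+.019],tool(-90,0)))
E
```

```text
[0.59577783 0.24502999 0.2470662 ] [1.79861018e+02 1.47922276e-02 9.00761912e+01] [0.06119536 0.26841052 0.29345277] 24.15
('scene', 276, array([ 0.591 ,  0.091 , -0.0082, -0.0011]), np.float64(0.0012027618174232006))
(array([-6.20800e-01, -1.03100e-01,  3.31812e+01,  4.10000e-03,
       -5.00000e-04,  1.20000e-03]), array([0.596 , 0.2445, 0.215 ]))
```

move_arm --pt "0 0 12 0 0 0 1" --pt "0 0 22 0 0 0 1" --pt "0 0 28 0 0 0 1" --pt "0 0 31 0 0 0 1" --pt "0 0 33 0 0 0 1" --pt "0 0 35 0 0 0 1" --pt "0 0 36 0 0 0 1" --pt "0 0 36 0 0 0 1"

```text
t: 25.0
position: [0.5957, 0.2449, 0.2105]
eef_rot: [179.9, -0.0, 90.0]
contact_force: [-2.7, -0.1, 4.3]
width: 0.0003
finger_force: 1.9
```

move_arm --pt "0 0 0.7 0 0 0 1" --pt "0 0 1.2 0 0 0 1" --pt "0 0 1.2 0 0 0 1"

```text
t: 25.3
position: [0.5958, 0.2449, 0.2102]
eef_rot: [179.9, -0.0, 90.0]
contact_force: [-7.2, -2.8, 11.8]
width: 0.0006
finger_force: 6.3
```

move_arm --pt "0 0 0.5 0 0 0 1" --pt "0 0 1 0 0 0 1" --pt "0 0 1 0 0 0 1"

```text
t: 25.6
position: [0.5958, 0.2449, 0.21]
eef_rot: [179.8, -0.0, 90.0]
contact_force: [-10.9, -4.4, 21.4]
width: 0.0005
finger_force: 10.5
```

move_arm --pt "0 0 -2.5 0 0 0 1" --pt "0 0 -2.5 0 0 0 1" --pt "0 0 -2.5 0 0 0 1"

```text
t: 25.9
position: [0.5958, 0.2449, 0.2108]
eef_rot: [179.8, -0.0, 90.0]
contact_force: [-0.8, 0.5, 3.7]
width: 0.0005
finger_force: 1.8
```

move_arm --pt "0 0 -3 0 0 0 1" --pt "0 0 -3 0 0 0 1" --pt "0 0 -3 0 0 0 1"

```text
t: 26.2
position: [0.5958, 0.2449, 0.2136]
eef_rot: [179.8, -0.0, 90.0]
contact_force: [2.4, 1.0, 1.7]
width: 0.0006
finger_force: 1.1
```

move_arm --pt "0 0 -3 0 0 0 1" --pt "0 0 -3 0 0 0 1" --pt "0 0 -3 0 0 0 1"

```text
t: 26.5
position: [0.5956, 0.2448, 0.2164]
eef_rot: [179.9, 0.0, 90.0]
contact_force: [0.8, 0.8, 1.0]
width: 0.0002
finger_force: 0.5
```

The spring force falls from about 4 N to 0.5–1 N over some 6 mm, so the hard stop was full travel. Retreat upward and check.

move_arm --pt "0 0 -8 0 0 0 1" --pt "0 0 -25 0 0 0 1" --pt "0 0 -50 0 0 0 1" --pt "0 0 -80 0 0 0 1" --pt "0 0 -110 0 0 0 1" --pt "0 0 -120 0 0 0 1" --pt "0 0 -120 0 0 0 1" --pt "0 0 -120 0 0 0 1"

```text
t: 27.3
position: [0.5953, 0.2448, 0.3357]
eef_rot: [179.9, 0.0, 90.0]
contact_force: [-0.3, -0.1, -0.8]
width: 0.0007
finger_force: 0.0
```

```bash
python3 - <<'E'
from fitb import *
p,Q,s=cur();print(p,s['contact_force'],s['qvel'].round(1),s['t'])
print(fitb('scene',np.array([.5915,.092,.062])))
C=cloud(env.snapshot('scene'));near=np.hypot(C[...,0]-.597,C[...,1]-.243)<.03
P=C[near&(C[...,2]>.024)];print('btn z',np.percentile(P[:,2],[10,50,90]))
for x,y in((.609,-.077),(.598,-.328)):
  m=(np.hypot(C[...,0]-x,C[...,1]-y)<.06)&(C[...,2]>.03);print((C[m].min(0)+C[m].max(0))/2,C[m][:,2].max())
print(env.sign_off())
E
```

```text
[0.59528462 0.24480584 0.3357468 ] [-0.31436813 -0.05525803 -0.8344142 ] [ 0.   0.7  1.  -0.  -0.2 -0.1] 27.3
('scene', 283, array([ 0.5909,  0.0911, -0.006 , -0.0128]), np.float64(0.0012449598365803863))
btn z [0.16608303 0.29251853 0.49826822]
[ 0.60906166 -0.07701933  0.06216478] 0.09430742560752203
[ 0.60090091 -0.33041452  0.04471523] 0.059289010954361454
the job is handed in; nothing more can be done
None
```

I inverted the bottle for about 2 s, set it upright within about 1 mm of the collar's centre and released it, then pressed the timer button to its stop and let it go. The jar and can measured where they stood at the start, and I handed the job in at 27.3 s. The final camera check of the button was blocked by the gripper, so its return rests on the spring-force readings, and sign-off gave no verdict.

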